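# Sort rivet-gun parts into their trays

## Task

Sort the loose steel parts on the bench into the three blue trays: the hex bolt goes in the long tray, lying lengthwise, the two nosepieces go in the square tray, both standing upright, and the two collars go in the round tray, both lying flat. Every part must end up resting on its tray's floor, none on top of another or propped on a wall, and leave the green rivet gun and the oil bottle where they stand.

Things in the scene. Friction and masses are not known exactly. Their poses are not given: they have to be found in the camera images.
- nosepiece_a_mid (a point): First steel rivet-gun nosepiece, standing: turned part 62 mm tall, foot flange 38 mm dia. and 10 mm high, plain shank 30 mm dia. from 10 to 42 mm up, tapering to 18 mm at the top, with a dark band round it near the top of the shank and a small bore. About 0.22 kg. Point on its axis half-way up (31 mm above its foot); z points up towards the tapered end. The two nosepieces are alike.
- nosepiece_b_mid (a point): Second steel rivet-gun nosepiece, standing: turned part 62 mm tall, foot flange 38 mm dia. and 10 mm high, plain shank 30 mm dia. from 10 to 42 mm up, tapering to 18 mm at the top, with a dark band round it near the top of the shank and a small bore. About 0.22 kg. Point on its axis half-way up (31 mm above its foot); z points up towards the tapered end. The two nosepieces are alike.
- collar_a_mid (a point): First plain steel collar lying flat: thick ring, 48 mm outside, 26 mm bore, 26 mm tall. About 0.22 kg. Point at its centre (13 mm above its underside); z is the ring's axis. The two collars are alike.
- collar_b_mid (a point): Second plain steel collar lying flat: thick ring, 48 mm outside, 26 mm bore, 26 mm tall. About 0.22 kg. Point at its centre (13 mm above its underside); z is the ring's axis. The two collars are alike.
- bolt_mid (a point): Steel hex bolt with its nut run on, lying level on flats of head and nut: shank 20 mm dia. along x, head (30 mm across flats, x from -40 to -27 mm) and nut (30 mm across flats, x from 27 to 43 mm), thread end at x = +50 mm. About 0.32 kg. Point on the shank's axis midway between head and nut, 15 mm above the surface it lies on; the bare shank, 54 mm long, is centred there. x runs along the shank to the thread end.
- long_tray: Long blue plastic tray, open on top, fixed to the bench: 220 mm (its x) by 120 mm (its y) outside, 35 mm tall, walls and floor 4 mm thick (inside 212 by 112 mm). Origin at the centre of its underside, z up. A small lip sticks out of the end at -x.
- square_tray: Square blue plastic tray, open on top, fixed to the bench: 140 by 140 mm outside, 35 mm tall, walls and floor 4 mm thick (inside 132 by 132 mm). Origin at the centre of its underside, x and y square to its walls, z up. A small lip sticks out of the side at -x.
- round_tray: Round blue plastic tray, open on top, fixed to the bench: 180 mm outside dia., 35 mm tall, wall and floor 4 mm thick (inside 172 mm dia.). Origin at the centre of its underside, z up.
- rivet_gun_base (a point): Green pneumatic rivet gun standing on its black round base at the left of the bench, about 255 mm tall, its barrel reaching 157 mm from the base axis; not to be disturbed. Point on the axis of the base (82 mm dia.), 42.5 mm up; x points along the barrel.
- oil_bottle_mid (a point): Yellow oil bottle with a red cap standing at the right of the bench, 54 mm dia., 130 mm tall; not to be disturbed. Point on its axis half-way up; z up.
Not all that is in view belongs to the job. What is shaped like the part that bears bolt_mid but turquoise is not meant.

How it is judged:
By the outcome, as a careful person would: the job done as asked, in the order asked, and still so for the second after the job is handed in, with the robot touching nothing.
It also fails if it takes over 120 s, if anything falls off the work surface, if the arm or the gripper's body presses on something with over 40 N, if the wrist force passes 120 N, or if a joint passes its speed limit or range.

## Robot

A 6-joint arm with a two-finger parallel gripper is mounted at the origin on the work surface. World frame = base frame: x ahead of the robot, y to its left, z up, the work surface at z = 0. Lengths are in m, angles in rad, forces in N, time in s.
With the tool pointing down it reaches from about 0.375 to 0.9 m from the base axis. Payload 3.1 kg.
Tool frame: the origin (TCP) lies midway between the tips of the shut fingers; the grasp point (between the pads) lies 19 mm behind it; z points along the fingers, y is the line along which they close (so a half turn about z gives the same grasp; the last joint's range is limited). The gripper opens to 85 mm and grips with 20 to 120 N. Pads are 22 mm wide; open, the fingers measure 114 mm over their backs; the gripper's body (76 mm by 85 mm) begins 54 mm behind the grasp point. The pads swing forward as they close: fully open they stand 13 mm farther back than shut.
Start: joints at [-1.518, 0.527, 1.433, -0, 1.181, -0.178], TCP at [0.143, -0.608, 0.231] pointing down, gripper open.
Joint ranges: [-3.08, 3.08], [-0.75, 2.2], [0.22, 2.44], [-1.43, 4.57], [0, 2.65], [-2.85, 2.85]. Speed limits (rad/s): [2.79, 2.79, 3.14, 3.14, 3.14, 3.14].

## Interface

Orientations are given as a unit quaternion [x, y, z, w].
In Python, from station import manip gives the robot as it stands.
- The arm moves only by the tool step_arm, never from a script. Its argument "targets" is text: rows parted by semicolons, each of 4 numbers parted by spaces: the shift along the tool's x, y, z in mm, then the turn about the tool's z in degrees. A call has 1 to 12 rows; each row is the pose to reach, as a shift and turn from the pose commanded when the call began, along the tool's axes at that moment; what a row does not reach only later rows make up. A row lasts 1/10 s, in which the tool goes at most 50 mm and 8.59 degrees, less where a joint would pass 70% of its speed; a pose out of reach is approached as far as the arm can. A call with a gripper value outside its range is refused whole. "gripper" is the closure, from 0 (fully open) to 1 (shut), set as the call begins (left out, the last holds). The fingers move at their own pace and stop on an object; "squeeze" is the grip in N (left out, the last holds). Time passes only in rows, so rows that repeat a pose let the fingers close. It gives the time, the measured TCP pose, the force, the opening and the grip force at its end, in the units of the state.
- manip.sense(): the state, without advancing time (a new reading comes with each control period).
- manip.snapshot(name): name is "side" or "top" or "wrist"; returns the picture (480x640x3 uint8, red, green, blue); there is no depth.
- manip.get_calibration(name): a dict with "fov_y" (degrees; the focal length in pixels is half the picture's height over the tangent of half this angle, whatever the lens; pixels are square), "cx", "cy" (the principal point, pixels), "k1" (the pictures are not rectified: a ray, as slopes to the right and down, at radius r is drawn at 1 + k1 r^2 times it, then the intrinsics apply), "extrinsics" (4x4, takes a point from camera to world coordinates); the wrist camera has in their place "tool_from_camera" (4x4, takes a point from camera to tool coordinates, whose origin is the TCP and whose axes are the flange's). Camera axes: x right, y down, z forward; pixel columns grow to the right and rows downward; lengths in m; the calibration is good to about 2 mm. A picture is of the moment at which its call begins: read the wrist's pose just before it. get_calibration takes no time and is no camera call.
- manip.sign_off(): hands the job in; it is judged then, once.
Trained networks look in the newest picture that a camera, given by its name, has taken for a name from the list of things; names that differ only in an ending like _2 or _b are one class to them, and where a whole thing is asked for, a point or a joint stands for the part that bears it (a point fixed in the world has none). Each returns a list of dicts, best first, with "p" (0 to 1); they miss things now and then, are a little off and sometimes report something else, mostly with a low value. They report only what shows in the picture. A call takes as long as a camera call. They do not tell look-alikes from the thing itself.
- manip.recognise(camera, query): "position" ([column, row] in pixels, amid what is visible of it).
- manip.masks_of(camera, query): "pixels" (480x640 bool, what is visible of it) and "position" ([column, row] in pixels, amid what is visible of it).
- manip.mark_of(camera, query): "position" ([column, row] in pixels: a listed point, or the origin of a listed thing).
The state is a dict: "t": time; "q": joint angles; "qd": joint speeds; "tau": joint torques, N m; "tcp_pos": TCP position; "tool_rot": TCP orientation; "force": force on the tool from outside, world axes, zero at the start; "ft_torque": the same for the moment, N m; "finger_gap": opening from 0.0 (shut) to 1.0 (fully open); "gripper_force": force on a finger pad.
Only numpy, scipy, OpenCV 4.12 (cv2) and the standard library are available. Lean on these libraries where they do the work, as an engineer would, in place of code of your own. Each camera call takes 0.05 s, during which the arm holds its last target. There are 200 camera calls.

## Working session

There is one attempt and no reset: what is moved stays moved. The work goes in short steps, Python scripts to look and compute and a tool call to move; the robot and the scene stay as the last step left them, time stands still between calls to the robot, and variables do not carry over. Pictures are saved under pics/ and viewed, at most 14 in all, crops included, and the job is handed in when it is done.

Besides the shell and the picture viewer there is one more tool, called after "Request:" in YAML: its name, and indented under it one key for each argument. step_arm: Moves the arm, as the interface text tells. Its arguments: {"type":"object","properties":{"targets":{"type":"string"},"gripper":{"type":"number"},"squeeze":{"type":"number"}},"required":["targets"]}

```bash
mkdir -p pics; ls; cat > h.py <<'E'
import numpy as np, cv2
from station import manip
def snap(n,f):
    im=manip.snapshot(n); cv2.imwrite('pics/'+f+'.png',im[:,:,::-1]); return im
def ray(n,px,s=None):
    c=manip.get_calibration(n); f=240/np.tan(np.radians(c['fov_y'])/2)
    d=np.array([(px[0]-c['cx'])/f,(px[1]-c['cy'])/f]); u=d.copy()
    for _ in range(20): u=d/(1+c['k1']*(u@u))
    if n=='wrist':
        from scipy.spatial.transform import Rotation as R
        T=np.eye(4);T[:3,:3]=R.from_quat(s['tool_rot']).as_matrix();T[:3,3]=s['tcp_pos'];T=T@np.array(c['tool_from_camera'])
    else: T=np.array(c['extrinsics'])
    return T[:3,3],T[:3,:3]@np.array([u[0],u[1],1])
def at(n,px,z,s=None):
    o,d=ray(n,px,s); return o+d*(z-o[2])/d[2]
E
python3 - <<'E'
from h import *
s=manip.sense(); print(s['tcp_pos'],s['tool_rot'],s['t'])
snap('top','top0'); snap('side','side0')
Z=dict(nosepiece_a_mid=.031,collar_a_mid=.013,bolt_mid=.015,long_tray=0,square_tray=0,round_tray=0,rivet_gun_base=.0425,oil_bottle_mid=.065)
for k,z in Z.items():
    for r in manip.mark_of('top',k): print(k,round(r['p'],2),np.round(r['position']),at('top',r['position'],z).round(3))
print(manip.get_calibration('top')['extrinsics'])
E
```

```text
pics
[ 0.1429672  -0.607712    0.23034725] [ 9.93348803e-01  1.15139126e-01  5.86675544e-05 -1.06457781e-03] 0.0
nosepiece_a_mid 0.67 [277. 251.] [0.446 0.161 0.031]
collar_a_mid 0.59 [383. 260.] [ 0.424 -0.141  0.013]
collar_a_mid 0.43 [433. 275.] [ 0.385 -0.285  0.013]
bolt_mid 0.71 [395. 300.] [ 0.312 -0.174  0.015]
bolt_mid 0.68 [432. 275.] [ 0.384 -0.281  0.015]
bolt_mid 0.63 [151. 238.] [0.48  0.533 0.015]
long_tray 0.97 [339. 192.] [ 0.629 -0.016  0.   ]
square_tray 0.66 [245. 196.] [0.612 0.265 0.   ]
round_tray 0.8 [415. 202.] [ 0.601 -0.242  0.   ]
round_tray 0.25 [336. 193.] [ 0.624 -0.007  0.   ]
rivet_gun_base 0.95 [154. 239.] [0.473 0.513 0.042]
oil_bottle_mid 0.92 [495. 200.] [ 0.593 -0.455  0.065]
[[ 0.01290712 -0.98854478  0.15037496  0.29523406]
 [-0.99990805 -0.01213455  0.00605405  0.04269153]
 [-0.00415997 -0.15043927 -0.9886105   1.2518742 ]
 [ 0.          0.          0.          1.        ]]
```

View pics/top0.png

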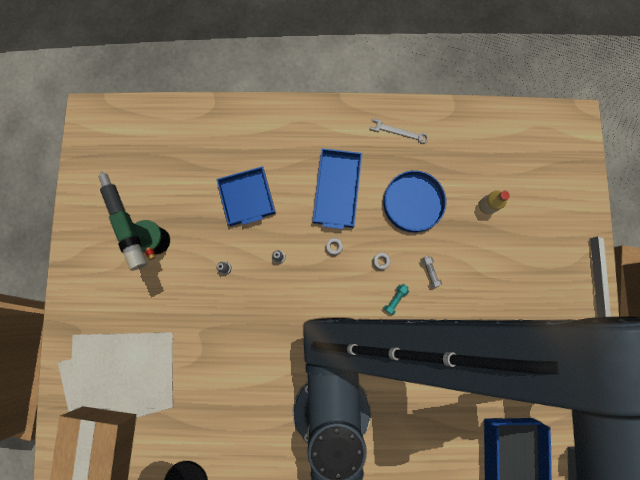

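View pics/side0.png

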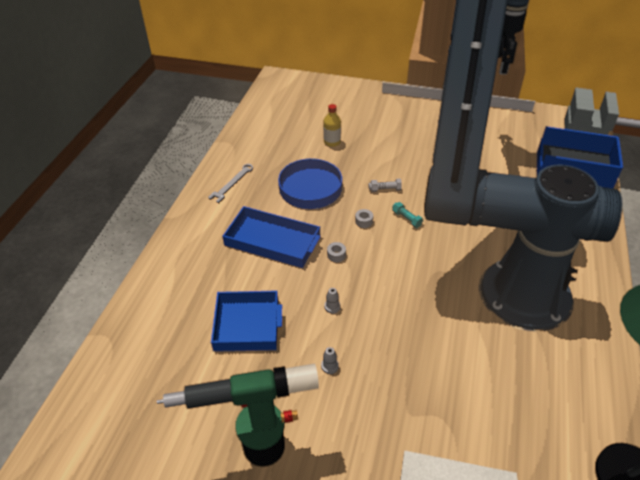

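The top view shows nosepieces at (223,268) and (278,257), collars at (334,246) and (382,261), and the steel bolt at (431,271). The turquoise decoy is at (397,299). The trays are at (246,197), (338,190) and (415,202). The side view agrees.

```bash
cat >> h.py <<'E'
def yaw(s):
    from scipy.spatial.transform import Rotation as R
    m=R.from_quat(s['tool_rot']).as_matrix(); return np.degrees(np.arctan2(m[1,0],m[0,0]))
def go(p,phi=None,s=None):
    "row for step_arm: world TCP target p, tool-x yaw phi (deg, mod 180)"
    from scipy.spatial.transform import Rotation as R
    s=s or manip.sense(); m=R.from_quat(s['tool_rot']).as_matrix()
    d=m.T@(np.array(p)-s['tcp_pos'])*1000
    t=0 if phi is None else (yaw(s)-phi+90)%180-90
    return d.round(1),round(float(t),1)
E
python3 - <<'E'
from h import *
manip.snapshot('top')
for k in ['long_tray','square_tray','round_tray']:
    r=manip.masks_of('top',k)[0]; c=max(cv2.findContours(r['pixels'].astype(np.uint8),0,2)[0],key=cv2.contourArea)[:,0]
    P=np.array([at('top',p,.035)[:2]*1000 for p in c],np.float32)
    print(k,cv2.minAreaRect(P),P.min(0),P.max(0))
for k in ['bolt_mid']:
  for r in manip.masks_of('top',k):
    c=np.argwhere(r['pixels'])[:,::-1]
    P=np.array([at('top',p,.02)[:2]*1000 for p in c],np.float32); print(r['p'],r['position'],cv2.minAreaRect(P))
for k,px,z in [('nL',(223,268),.031),('nR',(278,257),.031),('cL',(334,246),.02),('cR',(382,261),.02),('bolt',(431,271),.02)]: print(k,at('top',px,z).round(3))
s=manip.sense(); print(yaw(s),s['q'].__repr__(), np.round(manip.get_calibration('wrist')['tool_from_camera'],3),manip.get_calibration('wrist')['fov_y'])
print(go([.36,-.27,.23],s=s))
E
```

```text
long_tray ((630.2919921875, -9.024986267089844), (120.40042877197266, 235.1617431640625), 83.82624053955078) [512.87805 -77.99912] [748.3798    60.057236]
square_tray ((601.2987060546875, 255.58897399902344), (156.6479949951172, 143.2233123779297), 16.085134506225586) [515.12445 172.12508] [691.3269  341.74326]
round_tray ((594.6152954101562, -231.9954071044922), (186.60977172851562, 177.5416259765625), 0.7264384031295776) [ 501.14838 -320.79   ] [ 688.0134  -143.45432]
0.84 [435.8, 271.7] ((396.58984375, -278.1219177246094), (90.85446166992188, 34.54820251464844), 21.761423110961914)
0.75 [394.1, 300.1] ((316.87921142578125, -176.4241943359375), (33.1156120300293, 91.51036071777344), 54.586212158203125)Traceback (most recent call last):
  File "<stdin>", line 10, in <module>
  File "h.py", line 15, in at
    o,d=ray(n,px,s); return o+d*(z-o[2])/d[2]
        ~~~^^^^^^^^
  File "h.py", line 6, in ray
    c=manip.get_calibration(n); f=240/np.tan(np.radians(c['fov_y'])/2)
ValueError: time passes only in moves, steps and waits
```

```bash
sed -i "s/^def ray/import functools\ncal=functools.lru_cache(None)(lambda n: manip.get_calibration(n))\ndef ray/; s/c=manip.get_calibration(n); f=/c=cal(n); f=/" h.py
python3 - <<'E'
from h import *
for k,px,z in [('nL',(223,268),.031),('nR',(278,257),.031),('cL',(334,246),.02),('cR',(382,261),.02),('bolt',(431,271),.02)]: print(k,at('top',px,z).round(3))
s=manip.sense(); print(s['t'],yaw(s), np.round(cal('wrist')['tool_from_camera'],3),cal('wrist')['fov_y'])
print(go([.36,-.27,.23],s=s))
E
```

```text
nL [0.395 0.313 0.031]
nR [0.428 0.158 0.031]
cL [ 0.463 -0.001  0.02 ]
cR [ 0.422 -0.138  0.02 ]
bolt [ 0.395 -0.278  0.02 ]
0.75 13.223306287101577 [[-0.    -0.96  -0.279  0.071]
 [ 1.    -0.     0.001 -0.001]
 [-0.001 -0.279  0.96  -0.143]
 [ 0.     0.     0.     1.   ]] 71.87000310957696
(array([ 288.6, -279.8,    1.3]), 0.0)
```

```bash
python3 - <<'E'
from h import *
print(go([.395,-.278,.18],21.8))
E
```

```text
(array([ 320.9, -264. ,   51.3]), -8.6)
```

Request:
step_arm:
  targets: "321 -264 0 -8.6;321 -264 0 -8.6;321 -264 0 -8.6;321 -264 0 -8.6;321 -264 0 -8.6;321 -264 0 -8.6;321 -264 0 -8.6;321 -264 0 -8.6;321 -264 51 -8.6;321 -264 51 -8.6;321 -264 51 -8.6;321 -264 51 -8.6"
  gripper: 0.3

```text
t: 1.95
tcp_pos: [0.3953, -0.2797, 0.1814]
tool_rot: [0.982, 0.189, 0.0, 0.001]
force: [-0.1, -0.2, 0.6]
finger_gap: 0.7
gripper_force: 0.0
```

```bash
python3 - <<'E'
from h import *
s=manip.sense(); print(s['tcp_pos'],yaw(s),s['finger_gap'],s['qd'])
snap('wrist','w1')
for r in manip.mark_of('wrist','bolt_mid'): print('mark',r['p'],r['position'],at('wrist',r['position'],.015,s))
for r in manip.masks_of('wrist','bolt_mid'):
    c=np.argwhere(r['pixels'])[:,::-1]
    P=np.array([at('wrist',p,.02,s)[:2]*1000 for p in c],np.float32); print(r['p'],r['position'],cv2.minAreaRect(P))
E
```

```text
[ 0.39534293 -0.27971912  0.18141931] 21.756028521703694 0.7003176851420121 [-0.01099757 -0.01344028 -0.00892078  0.00243612 -0.00299482  0.00187661]
mark 0.79 [320.6, 230.3] [ 0.38993847 -0.28450865  0.015     ]
mark 0.78 [193.1, 263.3] [ 0.31130738 -0.17863886  0.015     ]
0.62 [193.8, 261.0] ((315.5318603515625, -179.93740844726562), (35.88427734375, 104.18487548828125), 56.92238998413086)
0.56 [321.3, 223.8] ((394.78924560546875, -282.0403747558594), (93.426513671875, 33.489097595214844), 20.204761505126953)
```

View pics/w1.png

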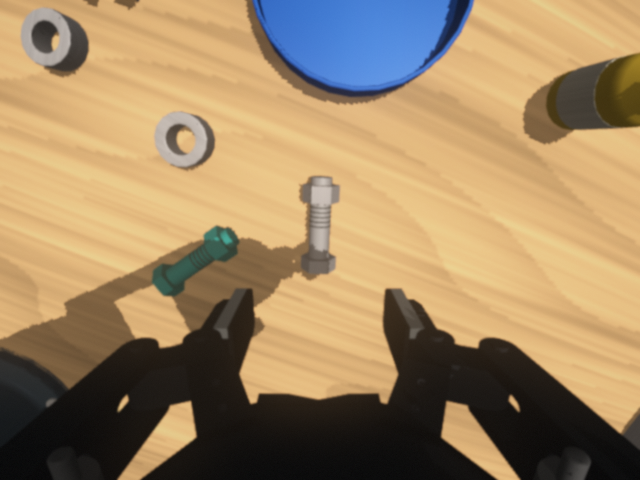

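The wrist view shows the steel bolt centred at (320,230) with its thread end up. The turquoise bolt is at (195,262), clear of the fingers. The mark and mask agree.

```bash
python3 - <<'E'
from h import *
print(go([.390,-.2845,.0005],20.2))
E
```

```text
(array([ -6.8,   1.8, 181.2]), 1.5)
```

Request:
step_arm:
  targets: "-7 2 50 1.5;-7 2 100 1.5;-7 2 140 1.5;-7 2 160 1.5;-7 2 172 1.5;-7 2 180 1.5;-7 2 180 1.5;-7 2 180 1.5"

```text
t: 2.9
tcp_pos: [0.3899, -0.2832, 0.0012]
tool_rot: [0.984, 0.176, 0.001, 0.001]
force: [0.9, 0.3, 0.6]
finger_gap: 0.701
gripper_force: 0.0
```

Request:
step_arm:
  targets: "0 0 0 0;0 0 0 0;0 0 0 0;0 0 0 0;0 0 0 0;0 0 0 0;0 0 0 0;0 0 0 0"
  gripper: 1
  squeeze: 60

```text
t: 3.7
tcp_pos: [0.3898, -0.2828, 0.0012]
tool_rot: [0.984, 0.176, 0.0, 0.001]
force: [-0.0, -0.5, 6.5]
finger_gap: 0.213
gripper_force: 58.3
```

Request:
step_arm:
  targets: "0 0 -20 0;0 0 -60 0;0 0 -110 0;0 0 -150 0;0 0 -150 0"

```text
t: 4.2
tcp_pos: [0.3917, -0.2848, 0.1551]
tool_rot: [0.984, 0.177, 0.003, 0.005]
force: [0.3, -0.6, -3.1]
finger_gap: 0.21
gripper_force: 59.4
```

```bash
python3 - <<'E'
from h import *
print(go([.60,-.013,.20],-6.2))
E
```

```text
(array([ 290. , -181.9,  -45.7]), 26.6)
```

Request:
step_arm:
  targets: "60 -36 -45 7;116 -73 -45 14;174 -109 -45 20;232 -145 -45 26.6;290 -182 -45 26.6;290 -182 -45 26.6;290 -182 -45 26.6;290 -182 -45 26.6;290 -182 -45 26.6;290 -182 -45 26.6;290 -182 -45 26.6;290 -182 -45 26.6"

```text
t: 5.4
tcp_pos: [0.5973, -0.0123, 0.1951]
tool_rot: [0.998, -0.056, -0.0, -0.0]
force: [0.3, -0.8, -3.1]
finger_gap: 0.207
gripper_force: 59.3
```

```bash
python3 - <<'E'
from h import *
s=manip.sense(); print(s['tcp_pos'],yaw(s),s['finger_gap'])
snap('wrist','w2')
for r in manip.mark_of('wrist','long_tray'): print('mark',r['p'],r['position'],at('wrist',r['position'],.0,s))
for k in ['bolt_mid','square_tray','round_tray']:
  for r in manip.mark_of('wrist',k)[:2]: print(k,r['p'],r['position'],at('wrist',r['position'],.0,s))
E
```

```text
[ 0.5972547  -0.01234696  0.19511114] -6.400236695353788 0.20698127247017695
mark 0.73 [313.5, 178.9] [ 0.63670096 -0.01152221  0.        ]
bolt_mid 0.9 [318.8, 315.6] [4.83131057e-01 2.73656193e-04 0.00000000e+00]
square_tray 0.91 [71.6, 235.4] [0.60795483 0.25911275 0.        ]
round_tray 0.73 [529.0, 197.0] [ 0.59435292 -0.23467518  0.        ]
```

View pics/w2.png

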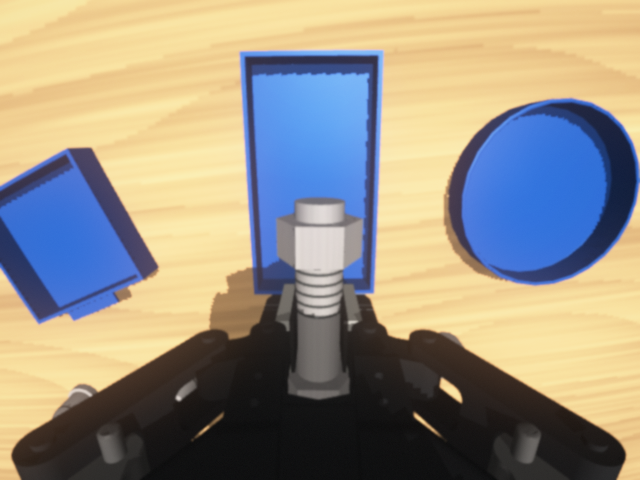

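The bolt is held level, and the long tray's rim corners at (241,52), (382,52), (374,294) and (256,294) line up with the tool.

```bash
python3 - <<'E'
from h import *
s=manip.sense(); P=[at('wrist',p,.035,s) for p in [(241,52),(382,52),(374,294),(256,294)]]; print(np.round(P,3),np.mean(P,0), np.degrees(np.arctan2(*(P[0]+P[1]-P[2]-P[3])[1::-1])))
print(go(list(np.mean(P,0)[:2])+[.0065],-6.2))
E
```

```text
[[ 0.753  0.037  0.035]
 [ 0.74  -0.08   0.035]
 [ 0.521 -0.059  0.035]
 [ 0.534  0.059  0.035]] [ 0.63679662 -0.01097008  0.035     ] -5.715139015950288
(array([ 38.5,  -4.9, 189. ]), -0.1)
```

Request:
step_arm:
  targets: "38 -5 0 0;38 -5 50 0;38 -5 100 0;38 -5 140 0;38 -5 165 0;38 -5 178 0;38 -5 183 0;38 -5 183 0;38 -5 183 0"

```text
t: 6.55
tcp_pos: [0.6378, -0.0105, 0.014]
tool_rot: [0.999, -0.055, 0.002, 0.0]
force: [0.4, -0.2, -1.9]
finger_gap: 0.215
gripper_force: 59.4
```

Request:
step_arm:
  targets: "0 0 4 0;0 0 8 0;0 0 8 0;0 0 8 0"

```text
t: 6.95
tcp_pos: [0.6373, -0.0104, 0.0053]
tool_rot: [0.999, -0.055, 0.001, 0.0]
force: [0.4, 1.3, 1.8]
finger_gap: 0.207
gripper_force: 59.9
```

Request:
step_arm:
  targets: "0 0 0 0;0 0 0 0;0 0 0 0;0 0 0 0;0 0 0 0"
  gripper: 0.5

```text
t: 7.45
tcp_pos: [0.6363, -0.0102, 0.0042]
tool_rot: [0.998, -0.055, -0.0, -0.0]
force: [-0.5, -0.7, 0.7]
finger_gap: 0.5
gripper_force: 0.0
```

Request:
step_arm:
  targets: "0 0 -15 0;0 0 -50 0;0 0 -100 0;0 0 -150 0;0 0 -190 0;0 0 -190 0;0 0 -190 0"

```text
t: 8.15
tcp_pos: [0.6369, -0.0102, 0.1966]
tool_rot: [0.999, -0.055, 0.002, 0.0]
force: [0.0, 0.3, -0.7]
finger_gap: 0.499
gripper_force: 0.0
```

```bash
python3 - <<'E'
from h import *
s=manip.sense(); print(s['t'],s['tcp_pos'],yaw(s),s['finger_gap'])
snap('wrist','w3')
for k in ['bolt_mid','square_tray']:
  for r in manip.mark_of('wrist',k)[:2]: print(k,r['p'],r['position'],at('wrist',r['position'],.0,s))
print(go([.428,.158,.19],-21))
E
```

```text
8.15 [ 0.6368847  -0.01024653  0.19664907] -6.270124513000253 0.49865073262682225
bolt_mid 0.62 [317.3, 219.6] [ 0.63468604 -0.00863047  0.        ]
bolt_mid 0.62 [473.0, 449.3] [ 0.29317953 -0.18543544  0.        ]
square_tray 0.55 [87.9, 268.8] [0.60754979 0.25515202 0.        ]
(array([-224.1, -144.3,    3.6]), 14.7)
```

View pics/w3.png

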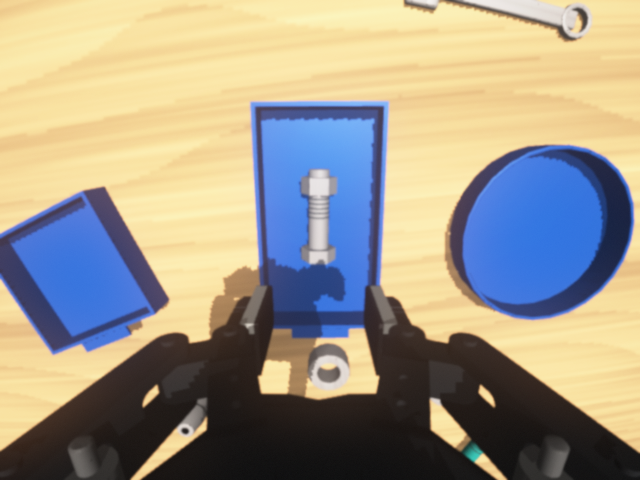

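The bolt lies lengthwise on the floor in the middle of the long tray, at (318,217). Nosepieces next.

Request:
step_arm:
  targets: "-45 -29 4 -7;-90 -58 4 -14;-135 -87 4 -22.3;-179 -116 4 -22.3;-224 -144 4 -22.3;-224 -144 4 -22.3;-224 -144 4 -22.3;-224 -144 4 -22.3;-224 -144 4 -22.3;-224 -144 4 -22.3"
  gripper: 0.25

```text
t: 9.3
tcp_pos: [0.4311, 0.1566, 0.1901]
tool_rot: [0.99, 0.138, 0.0, 0.0]
force: [-0.4, 0.7, -0.0]
finger_gap: 0.75
gripper_force: 0.0
```

```bash
cat > n.py <<'E'
from h import *
import sys
def obs(k,z,top,near):
    s=manip.sense(); print(s['t'],s['tcp_pos'],yaw(s),s['finger_gap']); snap('wrist','w'+str(round(s['t']*100)))
    for r in manip.mark_of('wrist',k): print('mark',round(r['p'],2),r['position'],at('wrist',r['position'],z,s).round(4))
    for r in manip.masks_of('wrist',k):
        print('mask',round(r['p'],2),r['position'],at('wrist',r['position'],z,s).round(4))
E
python3 - <<'E'
from n import *
obs('nosepiece_a_mid',.031,0,0)
E
ls pics
```

```text
9.3 [0.43111811 0.156569   0.19013876] 15.920347255844048 0.7498666357251332
mark 0.69 [319.9, 225.4] [0.4313 0.1552 0.031 ]
mask 0.8 [320.5, 219.0] [0.4373 0.1564 0.031 ]
mask 0.49 [636.4, 189.0] [ 0.5515 -0.1304  0.031 ]
side0.png
top0.png
w1.png
w2.png
w3.png
w930.png
```

```bash
python3 - <<'E'
from h import *
print(go([.4313,.1552,.0115]))
E
```

```text
(array([  0.5,   1.8, 178.7]), 0.0)
```

View pics/w930.png

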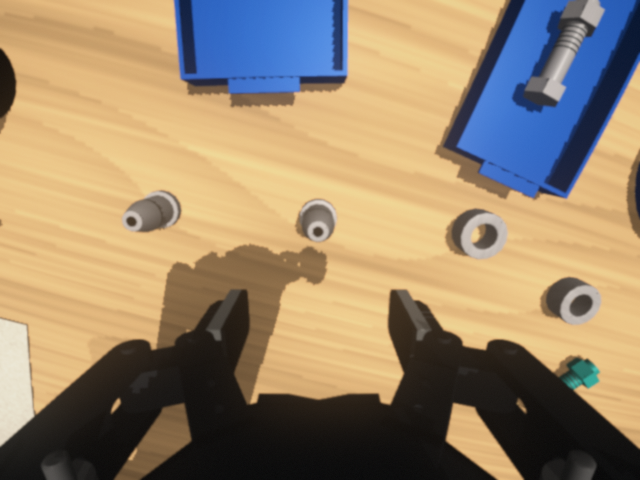

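The nosepiece stands at (318,222) and the second at (152,212). The square tray's edge is square to the tool.

Request:
step_arm:
  targets: "0.5 2 50 0;0.5 2 90 0;0.5 2 130 0;0.5 2 155 0;0.5 2 170 0;0.5 2 178 0;0.5 2 178 0;0.5 2 178 0"

```text
t: 10.25
tcp_pos: [0.4311, 0.1556, 0.0127]
tool_rot: [0.99, 0.139, 0.0, 0.0]
force: [0.8, 0.0, 0.3]
finger_gap: 0.749
gripper_force: 0.0
```

Request:
step_arm:
  targets: "0 0 0 0;0 0 0 0;0 0 0 0;0 0 0 0;0 0 0 0;0 0 0 0;0 0 0 0"
  gripper: 1

```text
t: 10.95
tcp_pos: [0.4311, 0.1557, 0.0134]
tool_rot: [0.99, 0.139, 0.001, 0.0]
force: [-1.3, 0.4, 5.9]
finger_gap: 0.332
gripper_force: 58.7
```

Request:
step_arm:
  targets: "0 0 -20 0;0 0 -60 0;0 0 -100 0;0 0 -140 0;0 0 -140 0;0 0 -140 0"

```text
t: 11.55
tcp_pos: [0.4305, 0.1557, 0.1531]
tool_rot: [0.99, 0.139, 0.001, 0.0]
force: [-0.5, 0.5, -3.1]
finger_gap: 0.333
gripper_force: 59.8
```

```bash
python3 - <<'E'
from h import *
t=np.radians(15.8);u=np.array([np.cos(t),np.sin(t)]);c=np.array([.607,.257])
print(go(list(c-.1*u)+[.155],15.8),go(list(c+.03*u)+[.02],15.8))
E
```

```text
(array([ 97.6, -49. ,  -1.7]), 0.2) (array([227.3, -48.6, 133.6]), 0.2)
```

Request:
step_arm:
  targets: "49 -25 -2 0;98 -49 -2 0;98 -49 -2 0;98 -49 -2 0;98 -49 -2 0;98 -49 -2 0"

```text
t: 12.15
tcp_pos: [0.5087, 0.2286, 0.153]
tool_rot: [0.99, 0.139, -0.002, 0.0]
force: [-1.0, -0.5, -2.3]
finger_gap: 0.334
gripper_force: 60.0
```

```bash
python3 - <<'E'
from n import *
obs('square_tray',0,0,0)
s=manip.sense();r=manip.masks_of('wrist','square_tray')[0]
c=max(cv2.findContours(r['pixels'].astype(np.uint8),0,2)[0],key=cv2.contourArea)[:,0]
P=np.array([at('wrist',p,.035,s)[:2]*1000 for p in c],np.float32); print(cv2.minAreaRect(P))
E
ls pics
```

```text
12.15 [0.50868067 0.22863218 0.15299093] 15.99285031472443 0.33446333550033125
mark 0.97 [321.0, 107.2] [0.6078 0.2549 0.    ]
mask 0.69 [319.4, 96.3] [0.6157 0.2586 0.    ]
((604.457275390625, 254.61236572265625), (150.4227294921875, 141.70252990722656), 16.483678817749023)
side0.png
top0.png
w1.png
w1215.png
w2.png
w3.png
w930.png
```

View pics/w1215.png

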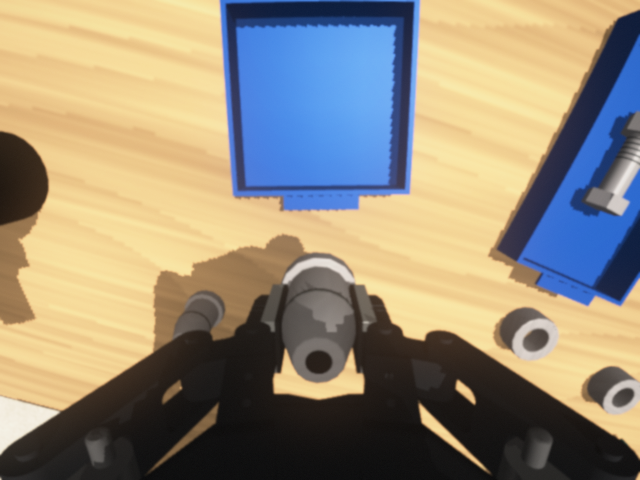

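The nosepiece is held upright at (318,310), and the tray floor centre is near (320,107).

```bash
python3 - <<'E'
from h import *
print(go([.6388,.2638,.028],16.2))
E
```

```text
(array([133. ,   2. , 126.2]), -0.2)
```

Request:
step_arm:
  targets: "45 0 0 0;90 1 0 0;133 2 0 0;133 2 0 0;133 2 50 0;133 2 90 0;133 2 115 0;133 2 126 0;133 2 126 0;133 2 126 0"

```text
t: 13.35
tcp_pos: [0.6405, 0.2647, 0.0297]
tool_rot: [0.99, 0.139, 0.001, -0.0]
force: [1.5, 0.9, -1.4]
finger_gap: 0.331
gripper_force: 60.0
```

Request:
step_arm:
  targets: "0 0 4 0;0 0 8 0;0 0 10 0;0 0 12 0;0 0 12 0;0 0 12 0;0 0 12 0"

```text
t: 14.05
tcp_pos: [0.6397, 0.2646, 0.0175]
tool_rot: [0.99, 0.139, 0.0, 0.0]
force: [-2.3, -0.4, 5.6]
finger_gap: 0.328
gripper_force: 60.7
```

Contact with the tray floor: about 8 N up. Releasing now.

Request:
step_arm:
  targets: "0 0 0 0;0 0 0 0;0 0 0 0;0 0 0 0;0 0 0 0"
  gripper: 0.35

```text
t: 14.55
tcp_pos: [0.6396, 0.2646, 0.0161]
tool_rot: [0.99, 0.139, -0.0, -0.0]
force: [0.3, -0.5, -0.4]
finger_gap: 0.651
gripper_force: 0.0
```

Request:
step_arm:
  targets: "0 0 -15 0;0 0 -50 0;0 0 -100 0;0 0 -150 0;0 0 -180 0;0 0 -180 0;0 0 -180 0"

```text
t: 15.25
tcp_pos: [0.6398, 0.2647, 0.1983]
tool_rot: [0.99, 0.139, 0.001, -0.0]
force: [-0.1, 0.2, -0.3]
finger_gap: 0.645
gripper_force: 0.0
```

```bash
python3 - <<'E'
from n import *
obs('nosepiece_a_mid',.035,0,0)
print(go([.395,.313,.19],16))
E
```

```text
15.25 [0.63982937 0.26465933 0.1982988 ] 16.026872111964767 0.645403318300093
mark 0.75 [319.8, 223.4] [0.6412 0.2638 0.035 ]
mask 0.6 [319.7, 218.1] [0.6461 0.2653 0.035 ]
(array([-220.3, -114. ,    5.4]), 0.0)
```

Request:
step_arm:
  targets: "-44 -23 5 0;-88 -46 5 0;-132 -69 5 0;-176 -92 5 0;-220 -114 5 0;-220 -114 5 0;-220 -114 5 0;-220 -114 5 0"
  gripper: 0.25

```text
t: 16.2
tcp_pos: [0.3979, 0.3136, 0.1909]
tool_rot: [0.99, 0.139, 0.0, 0.0]
force: [1.1, -0.0, 0.3]
finger_gap: 0.745
gripper_force: 0.0
```

```bash
python3 - <<'E'
from n import *
obs('nosepiece_b_mid',.031,0,0)
E
ls -t pics|head -1
```

```text
16.2 [0.39793749 0.31358879 0.19092012] 16.009605063185198 0.7453921575973669
mark 0.78 [319.0, 222.1] [0.4007 0.3139 0.031 ]
mask 0.79 [320.0, 219.6] [0.4033 0.3137 0.031 ]
w1620.png
```

Request:
step_arm:
  targets: "2.5 0.5 50 0;2.5 0.5 90 0;2.5 0.5 130 0;2.5 0.5 155 0;2.5 0.5 170 0;2.5 0.5 178 0;2.5 0.5 178 0;2.5 0.5 178 0"

```text
t: 17.15
tcp_pos: [0.4, 0.3137, 0.0137]
tool_rot: [0.99, 0.139, 0.001, -0.0]
force: [0.6, -0.9, 0.5]
finger_gap: 0.748
gripper_force: 0.0
```

Request:
step_arm:
  targets: "0 0 0 0;0 0 0 0;0 0 0 0;0 0 0 0;0 0 0 0;0 0 0 0;0 0 0 0"
  gripper: 1

```text
t: 17.85
tcp_pos: [0.3998, 0.3138, 0.0145]
tool_rot: [0.99, 0.14, 0.001, -0.0]
force: [1.4, -0.7, 6.1]
finger_gap: 0.334
gripper_force: 59.0
```

Request:
step_arm:
  targets: "0 0 -20 0;0 0 -60 0;0 0 -100 0;0 0 -140 0;0 0 -140 0;0 0 -140 0"

```text
t: 18.45
tcp_pos: [0.3991, 0.3137, 0.154]
tool_rot: [0.99, 0.139, 0.001, -0.0]
force: [-0.8, -0.8, -4.2]
finger_gap: 0.331
gripper_force: 59.8
```

```bash
python3 - <<'E'
from h import *
t=np.radians(16.2);u=np.array([np.cos(t),np.sin(t)]);c=np.array([.608,.255])
print(go(list(c-.032*u)+[.15],16.2))
E
```

```text
(array([152.6, 114.2,   4.3]), -0.2)
```

Request:
step_arm:
  targets: "38 28 0 0;76 57 0 0;114 85 0 0;152 114 0 0;152 114 0 0;152 114 0 0;152 114 45 0;152 114 85 0;152 114 112 0;152 114 124 0;152 114 124 0;152 114 124 0"

```text
t: 19.65
tcp_pos: [0.5766, 0.2465, 0.0298]
tool_rot: [0.99, 0.14, 0.0, -0.0]
force: [0.8, -0.1, -1.9]
finger_gap: 0.328
gripper_force: 60.0
```

Request:
step_arm:
  targets: "0 0 4 0;0 0 8 0;0 0 10 0;0 0 11 0;0 0 11 0;0 0 11 0"

```text
t: 20.25
tcp_pos: [0.5769, 0.246, 0.0186]
tool_rot: [0.99, 0.139, 0.0, -0.0]
force: [0.2, -0.1, -0.9]
finger_gap: 0.332
gripper_force: 60.2
```

Request:
step_arm:
  targets: "0 0 1 0;0 0 1 0;0 0 1 0"

```text
t: 20.55
tcp_pos: [0.5768, 0.246, 0.0185]
tool_rot: [0.99, 0.139, 0.0, 0.0]
force: [-1.9, -0.6, 5.1]
finger_gap: 0.333
gripper_force: 61.0
```

Request:
step_arm:
  targets: "0 0 0 0;0 0 0 0;0 0 0 0;0 0 0 0;0 0 0 0"
  gripper: 0.35

```text
t: 21.05
tcp_pos: [0.5768, 0.246, 0.0172]
tool_rot: [0.99, 0.139, -0.0, -0.0]
force: [0.5, -0.4, -0.1]
finger_gap: 0.65
gripper_force: 0.0
```

Request:
step_arm:
  targets: "0 0 -15 0;0 0 -50 0;0 0 -100 0;0 0 -150 0;0 0 -180 0;0 0 -180 0;0 0 -180 0"

```text
t: 21.75
tcp_pos: [0.5769, 0.2461, 0.1991]
tool_rot: [0.99, 0.139, 0.001, -0.0]
force: [-0.1, -0.1, -0.7]
finger_gap: 0.649
gripper_force: 0.0
```

```bash
python3 - <<'E'
from n import *
obs('nosepiece_b_mid',.035,0,0)
print(go([.463,-.001,.19],0))
E
ls -t pics|head -1
```

```text
21.75 [0.57692572 0.24609081 0.1990764 ] 16.028409065050102 0.648962942830745
mark 0.75 [318.5, 224.4] [0.5768 0.2461 0.035 ]
mask 0.7 [318.2, 221.0] [0.5799 0.2473 0.035 ]
(array([-176.2,  206.1,    6.4]), 16.0)
w2175.png
```

Request:
step_arm:
  targets: "-32 38 6 8;-65 76 6 16;-98 114 6 16;-131 153 6 16;-162 190 6 16;-176 206 6 16;-176 206 6 16;-176 206 6 16;-176 206 6 16;-176 206 6 16"
  gripper: 0.15

```text
t: 22.9
tcp_pos: [0.4649, 0.0005, 0.191]
tool_rot: [1.0, 0.001, -0.0, -0.0]
force: [0.2, 0.0, -0.0]
finger_gap: 0.846
gripper_force: 0.0
```

View pics/w2175.png

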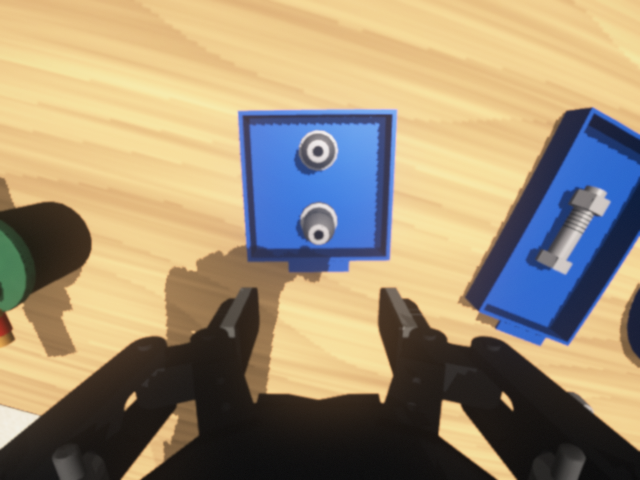

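```bash
python3 - <<'E'
from n import *
obs('collar_a_mid',.013,0,0)
E
ls -t pics|head -1
```

```text
22.9 [0.46486214 0.0004763  0.19102304] 0.13053352855107367 0.8462656426330991
mark 0.87 [451.3, 261.9] [ 0.4214 -0.1375  0.013 ]
mask 0.82 [453.7, 263.7] [ 0.4194 -0.1403  0.013 ]
w2290.png
```

Both nosepieces stand upright in the square tray, at (318,150) and (318,222). The network missed the nearer collar, so I'll check the picture.

View pics/w2290.png

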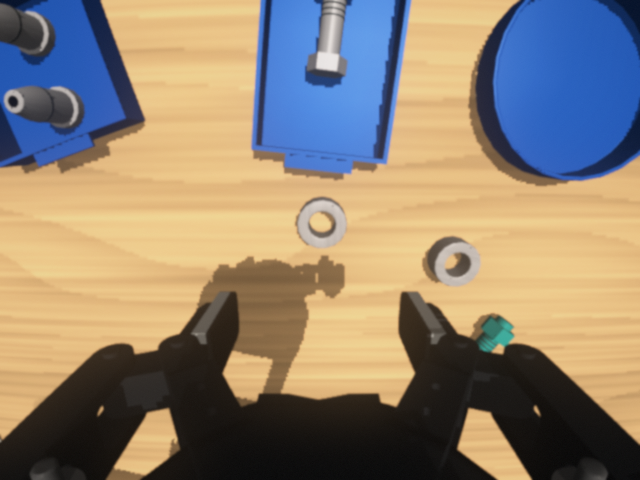

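```bash
python3 - <<'E'
from h import *
s=manip.sense(); p=at('wrist',(322,222.5),.021,s); print(p, go([p[0],p[1],-.0005],0))
E
```

```text
[ 0.46456725 -0.00295951  0.021     ] (array([-1.000e-01,  3.200e+00,  1.917e+02]), 0.1)
```

Request:
step_arm:
  targets: "0 3 50 0;0 3 100 0;0 3 140 0;0 3 165 0;0 3 182 0;0 3 190 0;0 3 190 0;0 3 190 0"

```text
t: 23.85
tcp_pos: [0.465, -0.0035, 0.0018]
tool_rot: [1.0, 0.0, 0.001, 0.0]
force: [0.2, 0.7, -0.1]
finger_gap: 0.854
gripper_force: 0.0
```

Request:
step_arm:
  targets: "0 0 0 0;0 0 0 0;0 0 0 0;0 0 0 0;0 0 0 0;0 0 0 0;0 0 0 0"
  gripper: 1

```text
t: 24.55
tcp_pos: [0.4652, -0.0037, 0.0028]
tool_rot: [1.0, 0.0, 0.001, 0.0]
force: [-0.7, 0.8, 7.3]
finger_gap: 0.535
gripper_force: 61.0
```

Request:
step_arm:
  targets: "0 0 -20 0;0 0 -60 0;0 0 -100 0;0 0 -150 0;0 0 -150 0;0 0 -150 0"

```text
t: 25.15
tcp_pos: [0.4648, -0.0036, 0.1527]
tool_rot: [1.0, 0.0, 0.002, 0.0]
force: [-1.1, -0.6, -3.3]
finger_gap: 0.53
gripper_force: 62.9
```

```bash
python3 - <<'E'
from h import *
s=manip.sense()
for r in manip.mark_of('top','round_tray')[:1]: pass
snap('wrist','wc')
for k in ['round_tray','collar_a_mid']:
  for r in manip.mark_of('wrist',k): print(k,r['p'],r['position'],at('wrist',r['position'],0,s))
print(go([.595,-.235,.15],0,s))
E
```

```text
round_tray 0.89 [588.5, 78.5] [ 0.59748059 -0.23683343  0.        ]
collar_a_mid 0.61 [460.9, 273.0] [ 0.41926469 -0.14159406  0.        ]
(array([130.1, 231.4,   3.3]), 0.0)
```

Request:
step_arm:
  targets: "28 39 0 0;56 77 0 0;84 116 0 0;112 155 0 0;140 193 0 0;168 232 0 0;168 232 0 0;168 232 0 0;168 232 0 0;168 232 0 0"

```text
t: 26.35
tcp_pos: [0.6312, -0.2338, 0.1502]
tool_rot: [1.0, 0.001, -0.001, -0.001]
force: [-0.1, -0.4, -2.4]
finger_gap: 0.534
gripper_force: 62.9
```

```bash
python3 - <<'E'
from h import *
s=manip.sense(); print(s['tcp_pos'])
snap('wrist','wd')
for r in manip.mark_of('wrist','round_tray'): print(r['p'],r['position'],at('wrist',r['position'],0,s))
for r in manip.masks_of('wrist','round_tray')[:1]:
    c=max(cv2.findContours(r['pixels'].astype(np.uint8),0,2)[0],key=cv2.contourArea)[:,0]
    P=np.array([at('wrist',p,.035,s)[:2]*1000 for p in c],np.float32); print(P.min(0),P.max(0))
E
```

```text
[ 0.63123641 -0.23375765  0.15016547]
0.83 [319.1, 262.6] [ 0.59660517 -0.23389525  0.        ]
[ 559.5546  -324.60098] [ 689.8246  -146.67566]
```

View pics/wd.png

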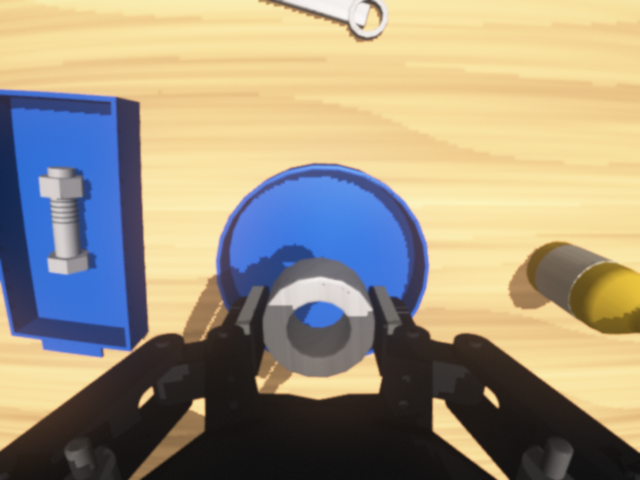

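The collar is held level, and the round tray centre is about (0.598, -0.235).

Request:
step_arm:
  targets: "4 1 45 0;4 1 90 0;4 1 118 0;4 1 132 0;4 1 132 0;4 1 132 0;4 1 132 0"

```text
t: 27.2
tcp_pos: [0.6383, -0.2374, 0.0217]
tool_rot: [1.0, 0.0, 0.002, 0.001]
force: [0.7, -0.1, -1.7]
finger_gap: 0.534
gripper_force: 62.9
```

Request:
step_arm:
  targets: "0 0 4 0;0 0 8 0;0 0 10 0;0 0 12 0;0 0 12 0;0 0 12 0"

```text
t: 27.8
tcp_pos: [0.6365, -0.2365, 0.0072]
tool_rot: [1.0, 0.0, -0.0, -0.0]
force: [-0.5, -0.2, -2.3]
finger_gap: 0.532
gripper_force: 62.9
```

Request:
step_arm:
  targets: "0 0 1 0;0 0 1 0;0 0 1 0"

```text
t: 28.1
tcp_pos: [0.6366, -0.2366, 0.0069]
tool_rot: [1.0, 0.0, 0.0, 0.0]
force: [-1.2, 1.1, 2.1]
finger_gap: 0.534
gripper_force: 63.3
```

Request:
step_arm:
  targets: "0 0 0 0;0 0 0 0;0 0 0 0;0 0 0 0;0 0 0 0"
  gripper: 0.2

```text
t: 28.6
tcp_pos: [0.6366, -0.2365, 0.0062]
tool_rot: [1.0, 0.0, 0.0, 0.0]
force: [-0.1, 0.6, -0.3]
finger_gap: 0.798
gripper_force: 0.0
```

Request:
step_arm:
  targets: "0 0 -15 0;0 0 -50 0;0 0 -100 0;0 0 -150 0;0 0 -180 0;0 0 -180 0;0 0 -180 0"

```text
t: 29.3
tcp_pos: [0.6368, -0.2366, 0.1883]
tool_rot: [1.0, 0.0, 0.001, 0.001]
force: [0.3, 0.0, -0.4]
finger_gap: 0.801
gripper_force: 0.0
```

```bash
python3 - <<'E'
from n import *
obs('collar_a_mid',.017,0,0)
print(go([.421,-.139,.19],0))
E
```

```text
29.3 [ 0.63680441 -0.23663379  0.18826864] 0.0247738349725568 0.8010013958133297
mark 0.62 [236.6, 399.4] [ 0.4256 -0.141   0.017 ]
mask 0.65 [244.1, 387.5] [ 0.4427 -0.1511  0.017 ]
(array([-214.3,  -97. ,   -4.5]), 0.0)
```

Request:
step_arm:
  targets: "-43 -19 -4 0;-86 -39 -4 0;-128 -58 -4 0;-171 -78 -4 0;-214 -97 -4 0;-214 -97 -4 0;-214 -97 -4 0;-214 -97 -4 0;-214 -97 -4 0"
  gripper: 0.15

```text
t: 30.35
tcp_pos: [0.4242, -0.1407, 0.1902]
tool_rot: [1.0, 0.0, 0.001, 0.0]
force: [0.4, 0.3, -0.1]
finger_gap: 0.85
gripper_force: 0.0
```

```bash
python3 - <<'E'
from n import *
obs('collar_b_mid',.013,0,0)
E
ls -t pics|head -1
```

```text
30.35 [ 0.42418255 -0.14067822  0.19021151] 0.017822324458614498 0.8499263167331839
mask 0.71 [428.1, 7.1] [ 0.6142 -0.2355  0.013 ]
w3035.png
```

View pics/w3035.png

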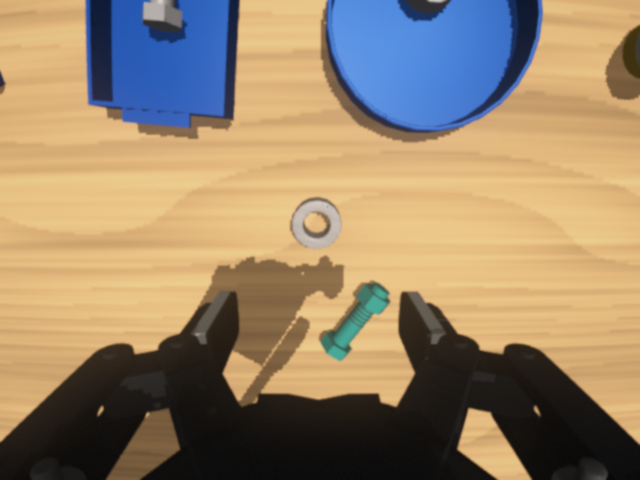

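The collar shows at (316,223), and the turquoise bolt sits behind it at (355,320), clear of the fingers' path.

```bash
python3 - <<'E'
from h import *
s=manip.sense(); p=at('wrist',(316,223),.021,s); print(p, go([p[0],p[1],-.0005],0))
E
```

```text
[ 0.42311875 -0.13762734  0.021     ] (array([ -0.4,  -2.6, 190.7]), 0.0)
```

Request:
step_arm:
  targets: "-0.5 -3 50 0;-0.5 -3 100 0;-0.5 -3 140 0;-0.5 -3 165 0;-0.5 -3 182 0;-0.5 -3 189 0;-0.5 -3 189 0;-0.5 -3 189 0"

```text
t: 31.3
tcp_pos: [0.4226, -0.1369, 0.0017]
tool_rot: [1.0, 0.0, 0.0, 0.0]
force: [-0.4, -0.4, -0.4]
finger_gap: 0.851
gripper_force: 0.0
```

Request:
step_arm:
  targets: "0 0 0 0;0 0 0 0;0 0 0 0;0 0 0 0;0 0 0 0;0 0 0 0;0 0 0 0"
  gripper: 1

```text
t: 32.0
tcp_pos: [0.4228, -0.1371, 0.0027]
tool_rot: [1.0, 0.001, 0.001, 0.001]
force: [-0.6, -0.3, 7.3]
finger_gap: 0.535
gripper_force: 60.9
```

Request:
step_arm:
  targets: "0 0 -20 0;0 0 -60 0;0 0 -100 0;0 0 -150 0;0 0 -150 0;0 0 -150 0"

```text
t: 32.6
tcp_pos: [0.4223, -0.1367, 0.1526]
tool_rot: [1.0, 0.0, 0.002, 0.001]
force: [0.7, 0.0, -3.3]
finger_gap: 0.533
gripper_force: 63.1
```

```bash
python3 - <<'E'
from h import *
print(go([.561,-.2355,.15],0))
E
```

```text
(array([138.7,  98.9,   3.2]), 0.0)
```

Request:
step_arm:
  targets: "35 25 0 0;70 50 0 0;105 75 0 0;138 99 0 0;138 99 0 0;138 99 0 0;138 99 45 0;138 99 90 0;138 99 120 0;138 99 134 0;138 99 134 0;138 99 134 0"

```text
t: 33.8
tcp_pos: [0.5601, -0.2354, 0.0178]
tool_rot: [1.0, 0.0, 0.0, 0.0]
force: [1.4, -0.1, -2.2]
finger_gap: 0.533
gripper_force: 63.1
```

Request:
step_arm:
  targets: "0 0 4 0;0 0 8 0;0 0 10 0;0 0 12 0;0 0 12 0;0 0 12 0"

```text
t: 34.4
tcp_pos: [0.5603, -0.2357, 0.0068]
tool_rot: [1.0, 0.0, 0.0, 0.0]
force: [-2.2, 0.1, 5.5]
finger_gap: 0.534
gripper_force: 63.8
```

Request:
step_arm:
  targets: "0 0 0 0;0 0 0 0;0 0 0 0;0 0 0 0;0 0 0 0"
  gripper: 0.2

```text
t: 34.9
tcp_pos: [0.5601, -0.2355, 0.0052]
tool_rot: [1.0, 0.0, -0.0, -0.0]
force: [0.3, 0.6, 0.2]
finger_gap: 0.8
gripper_force: 0.0
```

Request:
step_arm:
  targets: "0 0 -15 0;0 0 -50 0;0 0 -100 0;0 0 -150 0;0 0 -200 0;-60 0 -240 0;-100 0 -240 0;-100 0 -240 0;-100 0 -240 0;-100 0 -240 0"

```text
t: 35.9
tcp_pos: [0.4609, -0.2361, 0.2459]
tool_rot: [1.0, -0.0, 0.001, 0.0]
force: [-1.1, -0.2, -0.8]
finger_gap: 0.804
gripper_force: 0.0
```

```bash
python3 - <<'E'
from h import *
snap('wrist','wend'); im=snap('top','t'); cv2.imwrite('pics/tend.png',cv2.resize(im[90:320,60:540,::-1],None,fx=1.6,fy=1.6,interpolation=2))
E
```

```text
(no output)
```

View pics/wend.png

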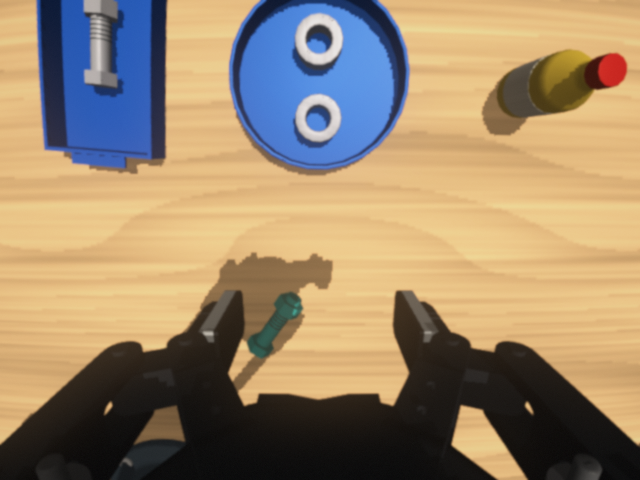

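View pics/tend.png

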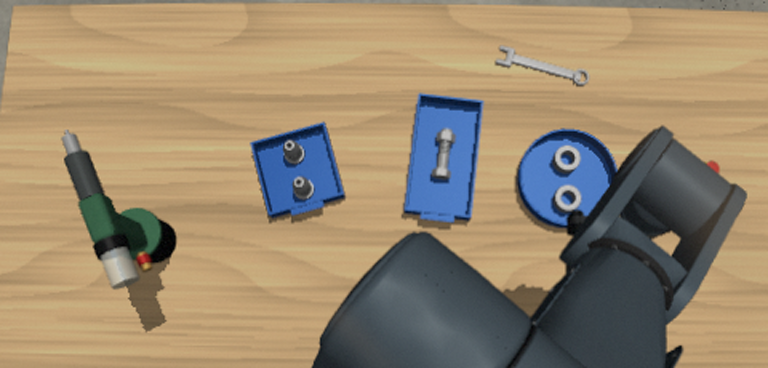

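Everything is in place. In the wrist view both collars lie flat at (318,40) and (318,120), and the bottle is still standing. In the top view both nosepieces stand upright, the bolt lies lengthwise, and the rivet gun is untouched.

```bash
python3 -c "
from station import manip
print(manip.sign_off())"
```

```text
the job is handed in; nothing more can be done
None
```

I handed the job in at about 36 s: the bolt lies lengthwise in the long tray, both nosepieces stand in the square tray, both collars lie flat in the round tray, and the rivet gun and oil bottle were not touched.

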